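# Clamp a tub stave in the dowelling jig with its winged knob

### The job

Slide the cedar stave that stands on edge in the dowelling jig along until its end is fully home against the rubber-faced end stop, pressing gently, then turn the red winged knob clockwise (seen from above) until the orange pad holds the stave clamped. Feel for the pad pinching the wood against the opposite jaw and tighten about 17 degrees (0.3 rad) beyond that: firm, but not so hard that it dents the soft wood. Do not press the fingers against the stave while working the knob, leave the other things where they are, and let go at the end.

Things in the scene. Friction and masses are not known exactly. Their poses are not given: they have to be found in the camera images.
- jig: Fixed dowelling jig (mm): base 18 thick, x -55..90, y -190..135. Origin on the table, z up, y along the stave towards the end stop, x from the dark wooden rubber-backed jaw (top z=54, y -90..90) to the clamp. The jaw's face stands somewhere from x=-17 to -11 (not known) and gives 1 mm per 8 N. Blue cam housing x 29..69, y -38..38, top z=40, collar 3 more.
- stave: Loose cedar stave, 22 thick (x), 200 long (y), 62 tall (z), about 0.15 kg, on its long edge on the jig's base (z=18), roughly along the jig's y, with 4 to 13 mm of play between jaw and pad. Origin: centre of its underside. It starts with its head 30 to 70 mm short of the end stop and slides with about 1 N of friction.
- stave_head (a point): Centre of the stave's end face that must meet the end stop. Fully home: this point is at jig y=+100.
- stave_tail (a point): Centre of the stave's other end face (-y end), where it can be pushed, 31 mm above the base. It always sticks out at least 10 mm beyond the end of the jaw.
- knob_grip (a point): On the knob's vertical axis (jig x=49, y=0) at grip height, 70 mm above the table; stays put. Red winged knob: a bar 56 long, 10 thick, z 53..79, with rounded wings at both ends, straight middle 34 long, z 53..75; a thin spindle below. Wing tips sweep a circle of radius 28; the stave's face passes 7 to 18 mm outside it and rises to z=80, so a wide-open gripper can hit it.
- knob (a joint): Knob angle, rad, growing clockwise from above; 0: wings along the jig's x, 1.57: along its y. Starts 0 to 0.3, limits -0.05 and 2.9; stays where left. Running torque about 0.25 N m. The pad pinches the stave to the jaw somewhere from 0.75 to 1.65 rad; beyond, torque rises 0.5 N m per rad. Right: 0.3 rad beyond, 0.14 N m more. May need two grasps.
- pad: Orange rigid clamp pad, 44 wide (y), 22 tall, 8 thick, centred 34 mm above the table. Origin: centre of its face; moves along the jig's -x, 8 mm per rad of knob. Past the pinch its force grows about 60 N per rad: 18 N is right, under 8 N does not hold, over 30 N dents. Friction locks the knob: a torque read at standstill between turns is lower, but past the pinch rises just the same.
- buffer: Black rubber buffer, 40 wide, on the face of the steel end stop (44 wide, top z=78), facing -y; origin at the bottom centre of its face, at jig (0, 100, 18). It gives 1 mm per 8 N. Press the stave against it gently, with about 5 N, arriving slowly; more than 20 N is too hard.
- mallet: Bystander: wooden mallet lying on the table, head 85 x 52, about 185 long along its x; origin under the head.
- spare_stave: Bystander: spare stave lying flat, 60 x 180 x 22 tall, between jig and robot; origin at the centre of its underside.
- dowel_tray: Bystander: grey tray of dowels, 70 x 110 x 28 tall; origin at the centre of its underside.
- glue: Bystander: white glue bottle, 52 across, 120 tall; origin at the centre of its underside.
- tub: Bystander: small wooden tub, 144 across the rim, 100 tall; origin at the centre of its underside.
- brush: Bystander: hand brush lying on the table, at the right; origin under its middle.
- round_lid: Bystander: round wooden lid, 170 across, 18 thick; origin at the centre of its underside.
Mind the look-alikes: they are no part of the job. Leave any purple look-alike of the stave alone.

How it is judged:
By the outcome, as a careful person would: the job done as asked, in the order asked, and still so for the second after the job is handed in, with the robot touching nothing.
It also fails if it takes over 72 s, if anything falls off the work surface, if the arm or the gripper's body presses on something with over 40 N, if the wrist force passes 120 N, or if a joint passes its speed limit or range.

### The arm

A 6-joint arm with a two-finger parallel gripper is mounted at the origin on the work surface. World frame = base frame: x ahead of the robot, y to its left, z up, the work surface at z = 0. Lengths are in mm, angles in degrees, forces in N, time in s.
With the tool pointing down it reaches from about 375 to 900 mm from the base axis. Payload 3.1 kg.
Tool frame: the origin (TCP) lies on the centre line of the jaws, within the pads' length; the fingertips stand 17 mm ahead of it and the grasp point (between the pads) lies 2 mm behind it; z points along the fingers, y is the direction in which the jaws open and shut (so a half turn about z gives the same grasp; the last joint's range is limited). The gripper opens to 85 mm and grips with 20 to 120 N. Pads are 22 mm wide; open, the fingers measure 114 mm over their backs; the gripper's body (76 mm by 85 mm) begins 54 mm behind the grasp point. The pads swing forward as they close: fully open they stand 13 mm farther back than shut.
Start: joints at [-78.638, 30.224, 82.088, -0, 67.689, -10.227], TCP at [229.988, -581.122, 248.31] pointing down, gripper open.
Joint ranges: [-176.69, 176.69], [-43.24, 126.21], [12.49, 139.97], [-82, 262], [0, 151.66], [-163.58, 163.58]. Speed limits (degrees/s): [159.86, 159.86, 180, 180, 180, 180].

### API

Orientations are given as a 3x3 rotation matrix whose columns are the frame's x, y, z axes.
In Python, from bench import sensors, vision, workorder gives the robot as it stands.
- The arm moves only by the tool send_rows, never from a script. Its argument "increments" is a list of rows, each a list of 7 numbers: the opening, from 0 (shut) to 1 (fully open), then the shift along the tool's x, y, z in cm, then the turn, a rotation vector about the tool's x, y, z in rad. A call has 1 to 5 rows; each row shifts and turns the commanded pose from where the row before left it, along the tool's axes as they then stand; what a row does not reach is not made up. A row lasts 1/12 s, in which the tool goes at most 41.7 mm and 7.16 degrees, less where a joint would pass 70% of its speed; a pose out of reach is approached as far as the arm can. A call with a gripper value outside its range is refused whole. The fingers move at their own pace and stop on an object; "squeeze" is the grip in N (left out, the last holds). Time passes only in rows, so rows that do not move let the fingers close. It gives the time, the measured TCP pose, the force and the opening at its end, in the units of the state.
- sensors.sense(): the state, without advancing time (a new reading comes with each control period).
- vision.capture(name): name is "scene" or "top" or "wrist"; returns the picture (384x512x3 uint8, red, green, blue); there is no depth.
- vision.get_calibration(name): a dict with "K" (3x3 intrinsics, pixels), "extrinsics" (4x4, takes a point from world to camera coordinates). Camera axes: x right, y down, z forward; pixel columns grow to the right and rows downward; lengths in mm; the calibration is good to about 2 mm. The wrist camera is an equidistant fisheye: a pixel r from the principal point sees the ray r / f radians off the axis. A picture is of the moment at which its call begins: read the wrist's pose just before it. get_calibration takes no time and is no camera call; for the wrist camera it gives the pose at the moment of the call.
- workorder.close_job(): hands the job in, once; it reports no verdict.
The state is a dict: "time": time; "q": joint angles; "dq": joint speeds; "tau": joint torques, N m; "eef_pos": TCP position; "tool_rot": TCP orientation; "ft_force": force on the tool from outside, world axes, zero at the start; "moment": the same for the moment, N m; "finger_gap": finger opening in mm.
Only numpy, scipy, OpenCV 4.12 (cv2) and the standard library are available. Lean on these libraries where they do the work, as an engineer would, in place of code of your own. Each camera call takes 0.05 s, during which the arm holds its last target. There are 200 camera calls.

## Working session

There is one attempt and no reset: what is moved stays moved. The work goes in short steps, Python scripts to look and compute and a tool call to move; the robot and the scene stay as the last step left them, time stands still between calls to the robot, and variables do not carry over. Pictures are saved under pics/ and viewed, about 8 in all and at most 12, crops included, and the job is handed in when it is done.

Besides the shell and the picture viewer there is one more tool, called after "Call:" as a command line: name --pt "numbers of a row" for each row, then --argument value for the rest. send_rows: Moves the arm, as the interface text tells. Its arguments: {"type":"object","properties":{"increments":{"type":"array","items":{"type":"array","items":{"type":"number"}}},"squeeze":{"type":"number"}},"required":["increments"]}

```bash
mkdir -p pics; ls; python3 - <<'E'
from bench import sensors, vision
import cv2,numpy as np
s=sensors.sense();print(s)
a=vision.capture("scene");b=vision.capture("top")
np.save('scene.npy',a);np.save('top.npy',b)
for n in("scene","top","wrist"):
    c=vision.get_calibration(n);print(n,np.array(c["K"]).round(1).tolist(),np.array(c["extrinsics"]).round(3).tolist())
cv2.imwrite('pics/scene.png',cv2.resize(a,(800,600),interpolation=cv2.INTER_CUBIC)[:,:,::-1]);cv2.imwrite('pics/top.png',cv2.resize(b,(800,600),interpolation=cv2.INTER_CUBIC)[:,:,::-1])
E
```

```text
pics
{'time': 0.0, 'q': array([-7.86403145e+01,  3.02788385e+01,  8.21581963e+01, -6.07251382e-04,
        6.76883679e+01, -1.02272098e+01]), 'dq': array([-0.03772034, -0.11674052, -0.13484705, -0.07507905,  0.1397205 ,
       -0.0948576 ]), 'tau': array([-1.76569461e-03, -4.42362893e+01, -1.78022915e+01, -4.77775739e-04,
        8.42971931e-03, -8.48377795e-06]), 'eef_pos': array([ 229.83227237, -580.46414614,  247.32489361]), 'tool_rot': array([[ 9.29859258e-01,  3.67915161e-01, -4.40713629e-04],
       [ 3.67915230e-01, -9.29856864e-01,  2.14388103e-03],
       [ 3.78965742e-04, -2.15565288e-03, -9.99997605e-01]]), 'ft_force': array([-0.50597753, -0.64510436,  0.37696933]), 'moment': array([-0.00948559, -0.0150043 ,  0.02076855]), 'finger_gap': 85.37470001777297}
scene [[499.8, 0.0, 259.4], [0.0, 499.8, 192.4], [0.0, 0.0, 1.0]] [[0.794, 0.608, -0.003, -439.024], [0.442, -0.579, -0.685, -186.883], [-0.418, 0.542, -0.729, 1888.138], [0.0, 0.0, 0.0, 1.0]]
top [[438.1, 0.0, 257.9], [0.0, 438.1, 184.9], [0.0, 0.0, 1.0]] [[0.011, -1.0, 0.004, -21.823], [-0.997, -0.011, -0.073, 555.533], [0.074, -0.004, -0.997, 1618.053], [0.0, 0.0, 0.0, 1.0]]
wrist [[297.3, 0.0, 255.6], [0.0, 297.3, 195.7], [0.0, 0.0, 1.0]] [[0.367, -0.93, -0.001, -623.623], [-0.879, -0.347, 0.327, -41.998], [-0.305, -0.119, -0.945, 380.756], [0.0, 0.0, 0.0, 1.0]]
```

View pics/scene.png

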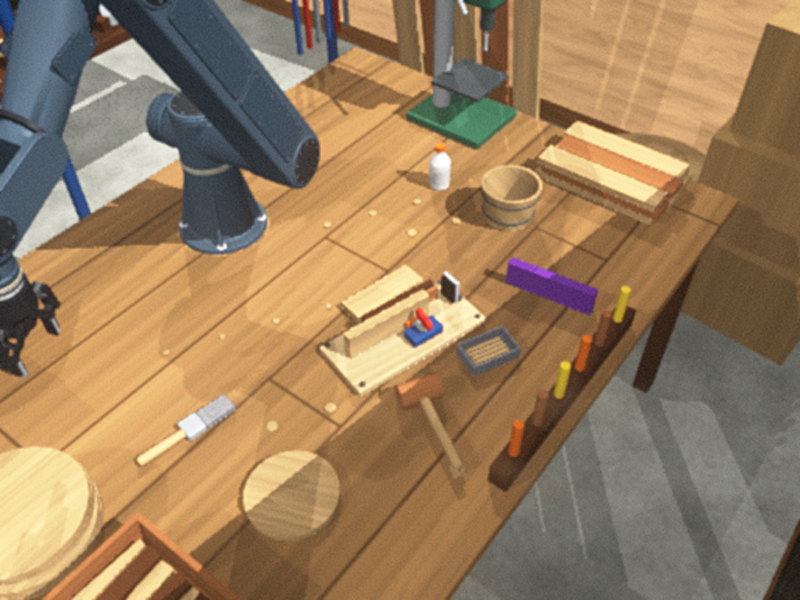

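View pics/top.png

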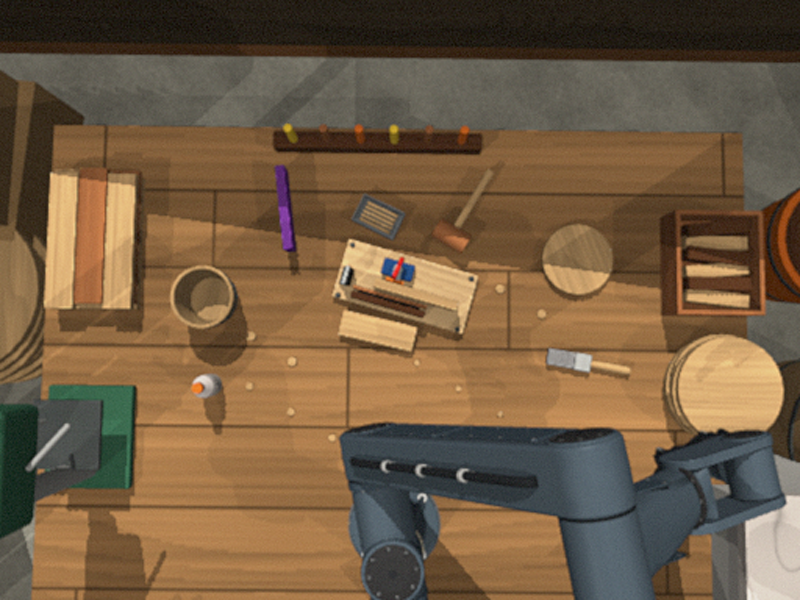

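The jig is in the middle: scene (405,330), top (405,285) at 800 scale. The cedar stave standing in it is the target. The look-alikes are the purple stave, top (286,208), and the spare lying flat, top (378,331). I'll confirm in an enlarged crop and measure from it.

```bash
cat > h.py <<'E'
import numpy as np,cv2
from bench import sensors,vision
def ray(cal,u,v,fish=False):
    K=np.array(cal["K"]);E=np.array(cal["extrinsics"]);R=E[:3,:3];t=E[:3,3]
    d=np.array([(u-K[0,2])/K[0,0],(v-K[1,2])/K[1,1],1.])
    if fish:
        r=np.hypot(d[0],d[1]);d=np.array([d[0]/r*np.sin(r),d[1]/r*np.sin(r),np.cos(r)]) if r>1e-9 else np.array([0,0,1.])
    return -R.T@t,R.T@d
def onz(cal,u,v,z,fish=False):
    c,d=ray(cal,u,v,fish);return c+d*(z-c[2])/d[2]
def proj(cal,P,fish=False):
    K=np.array(cal["K"]);E=np.array(cal["extrinsics"]);p=E[:3,:3]@np.asarray(P,float)+E[:3,3]
    x,y=p[:2]/p[2]
    if fish:
        r=np.hypot(p[0],p[1]);th=np.arctan2(r,p[2]);x,y=p[:2]/r*th
    return np.array([K[0,0]*x+K[0,2],K[1,1]*y+K[1,2]])
def crop(img,x0,x1,y0,y1,k): return cv2.resize(img[y0:y1,x0:x1],None,fx=k,fy=k,interpolation=cv2.INTER_CUBIC)
def tri(rays):
    A=0;b=0
    for c,d in rays:
        d=d/np.linalg.norm(d);P=np.eye(3)-np.outer(d,d);A=A+P;b=b+P@c
    return np.linalg.solve(A,b)
def cents(img):
    h=cv2.cvtColor(img,cv2.COLOR_RGB2HSV);o={}
    for n,lo,hi in(("blue",(105,150,60),(125,255,255)),("red",(0,190,120),(6,255,255))):
        o[n]=cv2.inRange(h,lo,hi)
    return o
E
python3 - <<'E'
from h import *
a=np.load('scene.npy');b=np.load('top.npy')
A=crop(a,195,325,160,255,6);B=crop(b,205,310,145,235,6)
cv2.imwrite('pics/c1.png',np.vstack([cv2.resize(A,(440,300)),cv2.resize(B,(440,300))])[:,:,::-1]) if 0 else None
cv2.imwrite('pics/c1.png',B[:,:,::-1]);cv2.imwrite('pics/c2.png',A[:,:,::-1])
for n,im in(("scene",a),("top",b)):
    for k,m in cents(im).items():
        N,L,S,C=cv2.connectedComponentsWithStats(m)
        print(n,k,[(S[i].tolist(),C[i].round(1).tolist()) for i in range(1,N) if S[i][4]>8])
E
```

```text
scene blue [([0, 0, 9, 22, 155], [3.8, 9.8]), ([188, 0, 5, 34, 50], [190.0, 16.6]), ([208, 0, 4, 24, 46], [209.6, 10.7]), ([41, 103, 16, 35, 192], [47.8, 121.0]), ([272, 203, 10, 12, 29], [277.6, 208.7])]
scene red [([195, 0, 4, 30, 50], [196.6, 13.7]), ([267, 198, 9, 13, 40], [270.7, 204.0])]
top blue [([245, 166, 8, 10, 53], [248.1, 170.4]), ([257, 169, 8, 11, 56], [260.4, 173.8])]
top red [([251, 165, 7, 14, 24], [254.2, 171.4])]
```

View pics/c1.png

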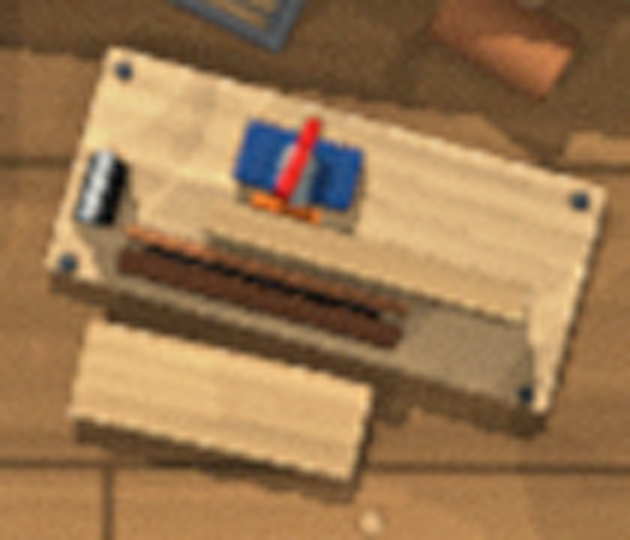

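View pics/c2.png

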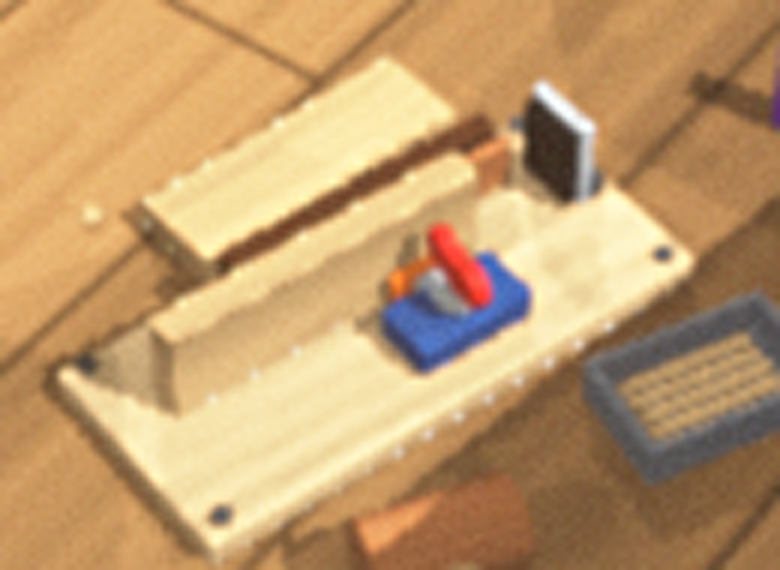

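The top crop shows the stave top from about (208,235) to (525,310), the red knob at (298,160), and the base corners TL (110,48), TR (607,188), BR (543,412) and BL (50,270). The scene crop shows the stave tail at (165,335) and its head at (460,160). The stave standing on edge in the jig is the one to move.

```bash
python3 - <<'E'
from h import *
ct=vision.get_calibration("top");cs=vision.get_calibration("scene")
T=lambda u,v:(u/6+205-.4,v/6+145-.4);S=lambda u,v:(u/6+195-.4,v/6+160-.4)
P=[onz(ct,*T(*p),18)[:2] for p in((110,48),(607,188),(543,412),(50,270))]
S2=[onz(cs,*S(*p),18)[:2] for p in((690,265),(218,555),(60,370))]
J=np.array([(90,135),(90,-190),(-55,-190),(-55,135)],float)
def fit(J,W):
    J=np.array(J,float);W=np.array(W);j=J-J.mean(0);w=W-W.mean(0)
    th=np.arctan2((j[:,0]*w[:,1]-j[:,1]*w[:,0]).sum(),(j*w).sum());R=np.array([[np.cos(th),-np.sin(th)],[np.sin(th),np.cos(th)]])
    o=W.mean(0)-R@J.mean(0);return np.degrees(th),o,R,np.abs(W-(J@R.T+o)).max()
f1=fit(J,P);f2=fit(J[:3],S2);f=fit(np.vstack([J,J[:3]]),P+S2)
for q in(f1,f2,f):print(q[0].round(2),q[1].round(1),q[3].round(1))
R,o=f1[2],f1[1]
toj=lambda p:(R.T@(np.array(p)[:2]-o)).round(1)
for n,p in(("tail",(527,312)),("head",(210,228))):print(n,toj(onz(ct,*T(*p),80)))
for n,p in(("tailA",(152,325)),("tailB",(185,345)),("head",(475,165))):print('S',n,toj(onz(cs,*S(*p),80)))
for c,n,p in((ct,'t',T(314,122)),(ct,'t',T(287,197)),(cs,'s',S(441,230)),(cs,'s',S(485,297))):print('knob',n,toj(onz(c,*p,77)))
print('knob tri',toj(tri([ray(ct,254.2,171.4),ray(cs,270.7,204)])),tri([ray(ct,254.2,171.4),ray(cs,270.7,204)])[2])
print('home knob world',R@[49,0]+o)
E
```

```text
-15.24 [554.2  10.7] 3.3
-15.54 [558.2   6.9] 3.9
-15.28 [555.8   9. ] 6.5
tail [  -2.5 -157.3]
head [-6.  39.5]
S tailA [  -3.3 -159.3]
S tailB [  18.1 -153.5]
S head [ 8.3 43.1]
knob t [73.1 -3. ]
knob t [24.9  0.2]
knob s [32.5  1. ]
knob s [83.6 -9.9]
knob tri [48.7 -0.1] 63.296800798033516
home knob world [601.51828902  -2.1934069 ]
```

The measurements agree with each other:
- **Jig:** yaw about -15.3°, origin about (554.5, 10).
- **Stave:** the tail is at jig y about -157 and the head at about +42, so it has roughly 58 mm to go.
- **Knob:** jig (49, 0) matches the image.

I'll turn the tool, shut the fingers and move to a point behind the tail.

Call:
send_rows --pt "0 0 0 0 0 0 -0.116" --pt "0 0 0 0 0 0 -0.116" --pt "0 0 0 0 0 0 -0.116" --pt "0 0 0 0 0 0 -0.116" --pt "0 0 0 0 0 0 -0.116" --squeeze 20

```text
time: 0.52
eef_pos: [229.9, -580.7, 247.7]
tool_rot: [[0.571, 0.821, -0.0], [0.821, -0.571, 0.001], [0.001, -0.001, -1.0]]
ft_force: [0.4, 0.9, -0.6]
finger_gap: 25.8
```

Call:
send_rows --pt "0 0 0 0 0 0 -0.116" --pt "0 0 0 0 0 0 -0.116" --pt "0 0 0 0 0 0 -0.116"

```text
time: 0.77
eef_pos: [229.9, -580.7, 247.7]
tool_rot: [[0.257, 0.966, -0.0], [0.966, -0.257, 0.001], [0.001, -0.001, -1.0]]
ft_force: [0.1, -0.4, -0.1]
finger_gap: -0.0
```

Call:
send_rows --pt "0 3.36 1.17 0.69 0 0 0" --pt "0 3.36 1.17 0.69 0 0 0" --pt "0 3.36 1.17 0.69 0 0 0" --pt "0 3.36 1.17 0.69 0 0 0" --pt "0 3.36 1.17 0.69 0 0 0"

```text
time: 1.18
eef_pos: [331.0, -432.7, 213.2]
tool_rot: [[0.264, 0.965, -0.0], [0.965, -0.264, 0.001], [0.001, -0.0, -1.0]]
ft_force: [0.1, -1.4, 0.8]
finger_gap: -0.4
```

Call:
send_rows --pt "0 3.36 1.17 0.69 0 0 0" --pt "0 3.36 1.17 0.69 0 0 0" --pt "0 3.36 1.17 0.69 0 0 0" --pt "0 3.36 1.17 0.69 0 0 0" --pt "0 3.36 1.17 0.69 0 0 0"

```text
time: 1.6
eef_pos: [431.7, -286.0, 178.8]
tool_rot: [[0.263, 0.965, -0.0], [0.965, -0.263, 0.0], [0.0, -0.0, -1.0]]
ft_force: [0.1, -1.0, 0.3]
finger_gap: -0.0
```

Call:
send_rows --pt "0 3.36 1.17 0.69 0 0 0" --pt "0 3.36 1.17 0.69 0 0 0" --pt "0 3.36 1.17 0.69 0 0 0" --pt "0 3.36 1.17 0.69 0 0 0" --pt "0 0 0 0 0 0 0"

```text
time: 2.02
eef_pos: [513.3, -164.9, 150.3]
tool_rot: [[0.257, 0.966, -0.001], [0.966, -0.257, 0.003], [0.003, -0.002, -1.0]]
ft_force: [0.5, -0.6, -0.6]
finger_gap: 0.2
```

```bash
python3 - <<'E'
from h import *
s=sensors.sense();print(s['time'],s['eef_pos'].round(1),s['tool_rot'].round(3).tolist(),s['ft_force'].round(2),s['q'].round(1))
c=vision.get_calibration("wrist");im=vision.capture("wrist");np.save('w.npy',im);np.save('wE.npy',c["extrinsics"])
cv2.imwrite('pics/w1.png',cv2.resize(im,(800,600),interpolation=cv2.INTER_CUBIC)[:,:,::-1])
E
```

```text
2.0167 [ 513.3 -164.9  150.3] [[0.257, 0.966, -0.001], [0.966, -0.257, 0.003], [0.003, -0.002, -1.0]] [ 0.51 -0.63 -0.55] [-29.8  31.7  99.6   0.2  48.8 -14.9]
```

View pics/w1.png

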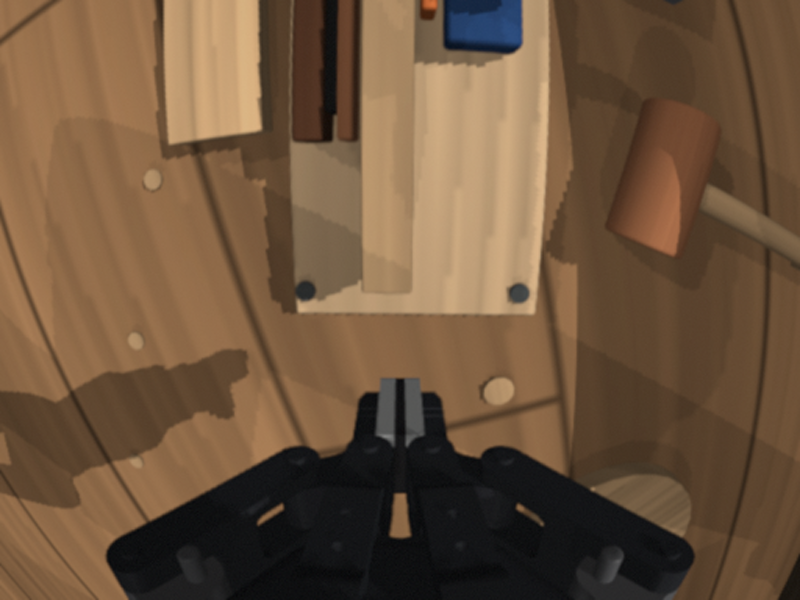

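The wrist view shows the stave tail edge at (363–412, 292) and the base's near edge at (297,313)–(536,313). The jaw's end is at y about 140. I'll convert these.

```bash
python3 - <<'E'
from h import *
c=dict(vision.get_calibration("wrist"));c["extrinsics"]=np.load('wE.npy')
k=lambda u,v:(u*.64-.2,v*.64-.2)
cc=ray(c,255,195,True)[0];print('cam',cc.round(0))
a=onz(c,*k(297,313),18,True);b=onz(c,*k(536,313),18,True);print(a.round(1),b.round(1),np.linalg.norm(a-b))
v=(b-a)[:2];th=np.arctan2(v[1],v[0]);R=np.array([[np.cos(th),-np.sin(th)],[np.sin(th),np.cos(th)]]);
o=(a+b)[:2]/2-R@[17.5,-190];print('yaw',np.degrees(th),'o',o)
for th2,o2 in((th,o),(np.radians(-15.3),np.array([554.5,10]))):
    R=np.array([[np.cos(th2),-np.sin(th2)],[np.sin(th2),np.cos(th2)]])
    for n,p,z in(("tailL",(363,290),80),("tailR",(412,292),80),("L2",(363,150),80),("R2",(414,60),80),("L3",(362,20),80),("jawend",(337,140),54),("jawfaceR",(357,140),54),("jawfar",(358,10),54),("housing",(445,47),40),("housingR",(522,52),40)):
        print(n,(R.T@(onz(c,*k(*p),z,True)[:2]-o2)).round(1),end=' ')
    print()
    print('tcp',R.T@(sensors.sense()['eef_pos'][:2]-o2))
E
```

```text
cam [535. -83. 276.]
[ 450.8 -157.3   18. ] [ 590.3 -194.5   18. ] 144.38258996902584
yaw -14.951282432853615 o [552.70608824  12.18931483]
tailL [  -9.2 -156.7] tailR [  12.5 -157.7] L2 [ -8.2 -95.8] R2 [ 12.9 -57.5] L3 [ -8.5 -39.4] jawend [-22.5 -90.6] jawfaceR [-13.  -90.9] jawfar [-12.5 -26.4] housing [ 29.5 -42.2] housingR [ 68.8 -42.3] 
tcp [   7.22932984 -183.71145115]
tailL [ -10.5 -155.1] tailR [  11.1 -155.9] L2 [ -9.9 -94.2] R2 [ 11.  -55.8] L3 [-10.6 -37.8] jawend [-24.2 -89.1] jawfaceR [-14.8 -89.3] jawfar [-14.7 -24.9] housing [ 27.4 -40.4] housingR [ 66.7 -40.2] 
tcp [   6.03927441 -182.02569431]
```

The wrist fix (yaw -15.0°, o about (552.7, 12.2)) agrees with the top view to about 2 mm. The stave centre is at x=+1.7 and the tail at y=-157. I'll line up behind it, go down and push.

Call:
send_rows --pt "0 0 -0.28 2.5 0 0 0" --pt "0 0 -0.28 2.5 0 0 0" --pt "0 0 0 2.5 0 0 0" --pt "0 0 0 2.5 0 0 0" --pt "0 0 0 0 0 0 0"

```text
time: 2.48
eef_pos: [503.2, -168.7, 48.0]
tool_rot: [[0.264, 0.964, -0.007], [0.964, -0.264, 0.004], [0.002, -0.008, -1.0]]
ft_force: [0.1, 1.0, 0.7]
finger_gap: 0.0
```

Call:
send_rows --pt "0 0.5 0 0 0 0 0" --pt "0 0.4 0 0 0 0 0" --pt "0 0.4 0 0 0 0 0" --pt "0 0.3 0 0 0 0 0" --pt "0 0.3 0 0 0 0 0"

```text
time: 2.9
eef_pos: [512.2, -150.6, 53.1]
tool_rot: [[0.262, 0.965, 0.003], [0.965, -0.262, -0.002], [-0.001, 0.003, -1.0]]
ft_force: [-1.2, -1.6, 0.5]
finger_gap: -0.0
```

Call:
send_rows --pt "0 0.3 0 0 0 0 0" --pt "0 0.3 0 0 0 0 0" --pt "0 0.3 0 0 0 0 0" --pt "0 0.3 0 0 0 0 0" --pt "0 0.3 0 0 0 0 0"

```text
time: 3.32
eef_pos: [515.3, -135.8, 51.7]
tool_rot: [[0.263, 0.965, -0.0], [0.965, -0.263, -0.0], [-0.0, -0.0, -1.0]]
ft_force: [-0.1, -0.5, 0.5]
finger_gap: 0.0
```

Call:
send_rows --pt "0 0.3 0 0 0 0 0" --pt "0 0.3 0 0 0 0 0" --pt "0 0.3 0 0 0 0 0" --pt "0 0.3 0 0 0 0 0" --pt "0 0.3 0 0 0 0 0"

```text
time: 3.73
eef_pos: [519.2, -121.2, 51.6]
tool_rot: [[0.263, 0.965, -0.0], [0.965, -0.263, 0.0], [0.0, -0.0, -1.0]]
ft_force: [-0.8, -0.5, -0.0]
finger_gap: 0.1
```

Call:
send_rows --pt "0 0.3 0 0 0 0 0" --pt "0 0.3 0 0 0 0 0" --pt "0 0.3 0 0 0 0 0" --pt "0 0.3 0 0 0 0 0" --pt "0 0.2 0 0 0 0 0"

```text
time: 4.15
eef_pos: [522.8, -107.6, 51.7]
tool_rot: [[0.263, 0.965, -0.0], [0.965, -0.263, 0.0], [0.0, -0.0, -1.0]]
ft_force: [-0.1, -0.8, -0.6]
finger_gap: -0.1
```

Call:
send_rows --pt "0 0.1 0 0 0 0 0" --pt "0 0.1 0 0 0 0 0" --pt "0 0.1 0 0 0 0 0" --pt "0 0.1 0 0 0 0 0" --pt "0 0.1 0 0 0 0 0"

```text
time: 4.57
eef_pos: [524.2, -103.2, 51.7]
tool_rot: [[0.263, 0.965, -0.0], [0.965, -0.263, -0.0], [-0.0, -0.0, -1.0]]
ft_force: [-0.4, 0.1, -0.0]
finger_gap: -0.2
```

Call:
send_rows --pt "0 0.08 0 0 0 0 0" --pt "0 0.08 0 0 0 0 0" --pt "0 0.08 0 0 0 0 0" --pt "0 0.08 0 0 0 0 0" --pt "0 0.08 0 0 0 0 0"

```text
time: 4.98
eef_pos: [525.2, -99.3, 51.7]
tool_rot: [[0.263, 0.965, -0.0], [0.965, -0.263, -0.0], [-0.0, -0.0, -1.0]]
ft_force: [-0.7, -0.6, 0.0]
finger_gap: 0.2
```

Call:
send_rows --pt "0 0.04 0 0 0 0 0" --pt "0 0.04 0 0 0 0 0" --pt "0 0.04 0 0 0 0 0" --pt "0 0.04 0 0 0 0 0" --pt "0 0.04 0 0 0 0 0"

```text
time: 5.4
eef_pos: [525.8, -98.1, 51.8]
tool_rot: [[0.262, 0.965, 0.0], [0.965, -0.262, -0.001], [-0.001, 0.0, -1.0]]
ft_force: [-1.3, -5.2, 0.6]
finger_gap: 0.0
```

```bash
python3 - <<'E'
from h import *
s=sensors.sense();print(s['time'],s['eef_pos'].round(1),s['ft_force'].round(2))
c=vision.get_calibration("wrist");im=vision.capture("wrist");np.save('w.npy',im);np.save('wE.npy',c["extrinsics"])
cv2.imwrite('pics/w2.png',cv2.resize(im,(800,600),interpolation=cv2.INTER_CUBIC)[:,:,::-1])
E
```

```text
5.4 [525.8 -98.1  51.8] [-1.33 -5.15  0.61]
```

View pics/w2.png

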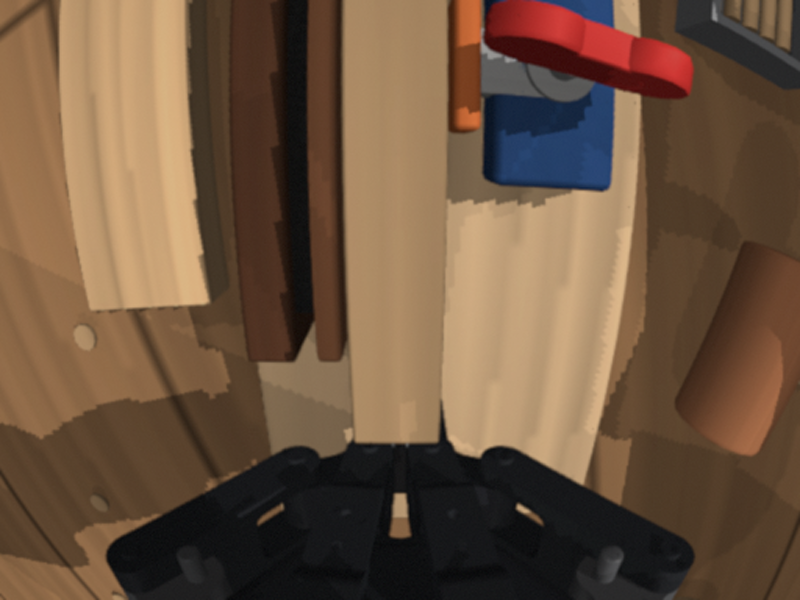

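The stave is seated at about 5.3 N, and the tail sits where home should be to within about 2 mm. The picture shows the knob bar from about (515,25) to (662,75), with the stave between the jaw and the orange pad. I'll back off and rise, working out the knob's pose from this image.

Call:
send_rows --pt "0 -0.2 0 0 0 0 0" --pt "0 -0.6 0 0 0 0 0" --pt "0 -1.5 0 0 0 0 0" --pt "0 -0.5 0 -2.5 0 0 0" --pt "0 0 0 -3.5 0 0 0"

```text
time: 5.87
eef_pos: [516.0, -124.5, 109.6]
tool_rot: [[0.265, 0.964, -0.007], [0.964, -0.265, 0.004], [0.002, -0.008, -1.0]]
ft_force: [0.6, -0.1, 0.1]
finger_gap: 0.0
```

Call:
send_rows --pt "0.45 0 0 -3.5 0 0 0" --pt "0.45 2 1.0 0 0 0 0" --pt "0.45 3.5 1.5 0 0 0 0" --pt "0.45 2.5 1.5 0 0 0 0" --pt "0.45 0 0 0 0 0 0"

```text
time: 6.28
eef_pos: [581.8, -54.8, 147.6]
tool_rot: [[0.26, 0.966, 0.006], [0.966, -0.26, 0.001], [0.002, 0.005, -1.0]]
ft_force: [0.1, -0.0, -0.2]
finger_gap: 38.6
```

```bash
python3 - <<'E'
from h import *
s=sensors.sense();print(s['time'],s['eef_pos'].round(1),s['tool_rot'].round(3).tolist(),s['ft_force'].round(2),s['finger_gap'])
c=vision.get_calibration("wrist");im=vision.capture("wrist");np.save('w3.npy',im);np.save('w3E.npy',c["extrinsics"])
cv2.imwrite('pics/w3.png',cv2.resize(im,(800,600),interpolation=cv2.INTER_CUBIC)[:,:,::-1])
for f,e in(('w.npy','wE.npy'),('w3.npy','w3E.npy')):
    c=dict(c);c["extrinsics"]=np.load(e);m=cents(np.load(f))["red"]
    ys,xs=np.nonzero(m);p=np.array([onz(c,x,y,77,True)[:2] for x,y in zip(xs,ys)])
    r=cv2.minAreaRect(p.astype(np.float32));bx=cv2.boxPoints(r)
    e1,e2=bx[1]-bx[0],bx[2]-bx[1];L=e1 if np.linalg.norm(e1)>np.linalg.norm(e2) else e2
    print(len(xs),'centre',np.round(r[0],1),np.round(r[1],1),'bar yaw',np.degrees(np.arctan2(L[1],L[0])))
E
```

```text
6.2833 [581.8 -54.8 147.6] [[0.26, 0.966, 0.006], [0.966, -0.26, 0.001], [0.002, 0.005, -1.0]] [ 0.07 -0.01 -0.2 ] 38.554122210387426
1668 centre [599.2  -1.5] [10.1 49.1] bar yaw -23.421803
1112 centre [600.3  -0.7] [10.1 51.5] bar yaw -23.66412
```

View pics/w3.png

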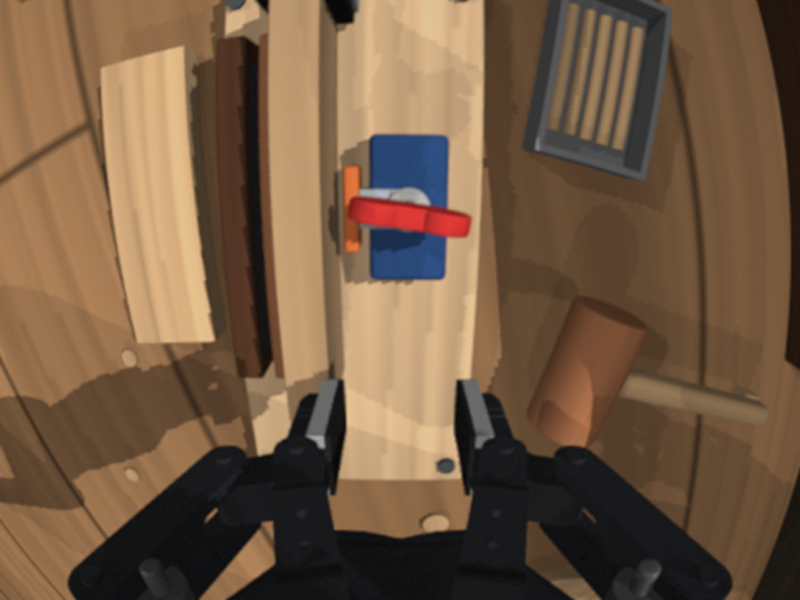

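The knob centre is at (600,-1), which matches jig (49,0). The bar's yaw is -23.5°, so the knob angle is about 0.15 rad. I'll rotate the jaws across the bar and move above it.

Call:
send_rows --pt "0.38 0 0 0 0 0 -0.1185" --pt "0.38 0 0 0 0 0 -0.1185" --pt "0.38 0 0 0 0 0 -0.1185" --pt "0.38 0 0 0 0 0 -0.1185" --pt "0.38 0 0 0 0 0 -0.1185"

```text
time: 6.75
eef_pos: [576.7, -58.3, 146.2]
tool_rot: [[-0.325, 0.946, -0.002], [0.946, 0.325, 0.001], [0.001, -0.002, -1.0]]
ft_force: [-0.1, -0.8, 0.4]
finger_gap: 32.4
```

Call:
send_rows --pt "0.38 0 0 0 0 0 -0.1185" --pt "0.38 0 0 0 0 0 -0.1185" --pt "0.38 0 0 0 0 0 -0.1185" --pt "0.38 0 0 0 0 0 -0.1185" --pt "0.38 0 0 0 0 0 -0.1185"

```text
time: 7.17
eef_pos: [576.6, -58.4, 146.2]
tool_rot: [[-0.798, 0.603, -0.002], [0.603, 0.798, 0.001], [0.002, -0.001, -1.0]]
ft_force: [-0.2, -0.2, 0.3]
finger_gap: 32.6
```

Call:
send_rows --pt "0.38 0 0 0 0 0 -0.1185" --pt "0.38 0 0 0 0 0 -0.1185" --pt "0.38 0.24 2.8 0 0 0 0" --pt "0.38 0.24 2.8 0 0 0 0" --pt "0.38 0 0 0 0 0 0"

```text
time: 7.58
eef_pos: [596.1, -1.8, 146.4]
tool_rot: [[-0.916, 0.402, -0.0], [0.402, 0.916, 0.002], [0.001, 0.002, -1.0]]
ft_force: [0.2, -1.2, -1.0]
finger_gap: 32.0
```

Call:
send_rows --pt "0.38 0 0 0 0 0 0"

```text
time: 7.67
eef_pos: [595.3, -4.1, 146.3]
tool_rot: [[-0.916, 0.401, -0.002], [0.401, 0.916, 0.0], [0.002, -0.0, -1.0]]
ft_force: [-0.1, -0.9, -0.5]
finger_gap: 32.4
```

Call:
send_rows --pt "0.38 -0.3 0.47 1.5 0 0 0" --pt "0.38 0 0 2.0 0 0 0" --pt "0.38 0 0 2.0 0 0 0" --pt "0.38 0 0 0 0 0 0" --pt "0.38 0 0 0 0 0 0"

```text
time: 8.08
eef_pos: [599.2, -2.5, 90.7]
tool_rot: [[-0.915, 0.404, -0.004], [0.404, 0.915, 0.001], [0.004, -0.001, -1.0]]
ft_force: [1.0, 0.7, -0.8]
finger_gap: 32.2
```

```bash
python3 - <<'E'
from h import *
s=sensors.sense();print(s['time'],s['eef_pos'].round(1),s['ft_force'].round(2),s['moment'].round(3),s['q'].round(1))
im=vision.capture("wrist")
cv2.imwrite('pics/w4.png',cv2.resize(im,(800,600),interpolation=cv2.INTER_CUBIC)[:,:,::-1])
E
```

```text
8.0833 [599.2  -2.5  90.7] [ 1.02  0.66 -0.79] [0.018 0.003 0.011] [-10.9  40.5  92.6  -0.   47.1 -77.1]
```

View pics/w4.png

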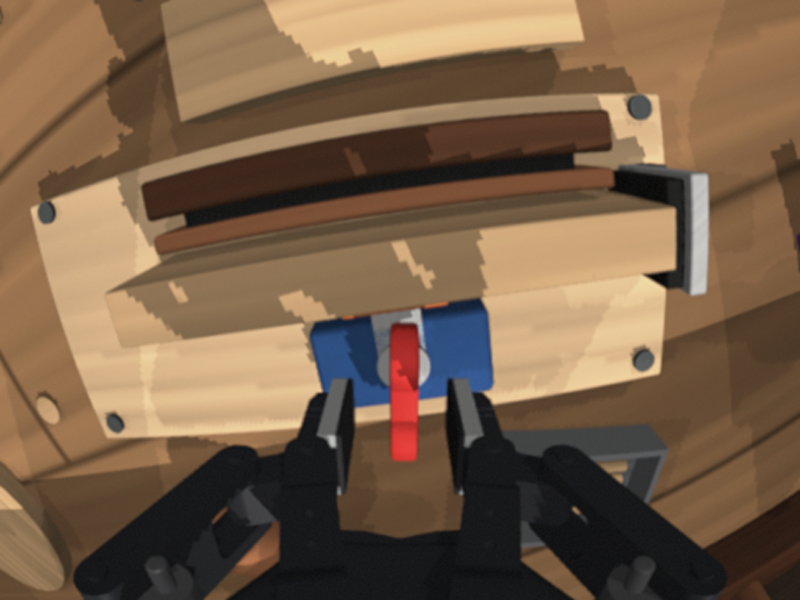

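The jaws straddle the bar symmetrically at (403,390), and the stave's head meets the buffer at (675,240). I'll descend and grip.

Call:
send_rows --pt "0.38 0 0.05 1.2 0 0 0" --pt "0.38 0 0 1.05 0 0 0" --pt "0.38 0 0 0 0 0 0" --pt "0.2 0 0 0 0 0 0" --pt "0 0 0 0 0 0 0" --squeeze 40

```text
time: 8.55
eef_pos: [600.8, -1.3, 69.2]
tool_rot: [[-0.916, 0.402, -0.001], [0.402, 0.916, -0.001], [0.0, -0.001, -1.0]]
ft_force: [-5.7, -16.2, 5.9]
finger_gap: 9.1
```

Call:
send_rows --pt "0 0 0 0 0 0 0" --pt "0 0 0 0 0 0 0" --pt "0 0 0 0 0 0 0" --pt "0 0 0 0 0 0 0"

```text
time: 8.88
eef_pos: [600.8, -1.5, 69.3]
tool_rot: [[-0.915, 0.403, -0.001], [0.403, 0.915, -0.001], [0.0, -0.001, -1.0]]
ft_force: [-2.0, -4.5, -0.6]
finger_gap: 9.1
```

```bash
cat > m.py <<'E'
from h import *
s=sensors.sense();r=s['tool_rot'];y=np.degrees(np.arctan2(r[1,0],r[0,0]))
print('t %.2f pos %s yaw %.2f knob~ %.3f F %s M %s gap %.1f q6 %.0f'%(s['time'],s['eef_pos'].round(1),y,np.radians((165-y)%360),s['ft_force'].round(1),s['moment'].round(3),s['finger_gap'],s['q'][5]))
E
python3 m.py
```

```text
t 8.88 pos [600.8  -1.5  69.3] yaw 156.23 knob~ 0.153 F [-2.  -4.5 -0.6] M [-0.598  0.249 -0.163] gap 9.1 q6 -77
```

Call:
send_rows --pt "0 0 -0.05 0 0 0 0.05" --pt "0 0 0 0 0 0 0.05" --pt "0 0 0 0 0 0 0.05" --pt "0 0 0 0 0 0 0.05" --pt "0 0 0 0 0 0 0.05"

```text
time: 9.3
eef_pos: [600.9, -1.4, 69.3]
tool_rot: [[-0.787, 0.617, 0.0], [0.617, 0.787, -0.0], [-0.0, -0.0, -1.0]]
ft_force: [-0.7, -1.8, -0.9]
finger_gap: 8.8
```

```bash
python3 m.py
```

```text
t 9.30 pos [600.9  -1.4  69.3] yaw 141.87 knob~ 0.404 F [-0.7 -1.8 -0.9] M [-0.254  0.091  0.277] gap 8.8 q6 -63
```

Call:
send_rows --pt "0 0 0 0 0 0 0.05" --pt "0 0 0 0 0 0 0.05" --pt "0 0 0 0 0 0 0.05" --pt "0 0 0 0 0 0 0.05" --pt "0 0 0 0 0 0 0.05"

```text
time: 9.72
eef_pos: [601.0, -1.3, 69.3]
tool_rot: [[-0.609, 0.793, 0.0], [0.793, 0.609, -0.0], [-0.0, 0.0, -1.0]]
ft_force: [-0.4, -2.0, -1.4]
finger_gap: 9.4
```

```bash
python3 m.py
```

```text
t 9.72 pos [601.   -1.3  69.3] yaw 127.55 knob~ 0.654 F [-0.4 -2.  -1.4] M [-0.181  0.11   0.232] gap 9.4 q6 -48
```

Call:
send_rows --pt "0 0 0 0 0 0 0.04" --pt "0 0 0 0 0 0 0.04"

```text
time: 9.88
eef_pos: [601.1, -1.2, 69.3]
tool_rot: [[-0.544, 0.839, 0.001], [0.839, 0.544, -0.0], [-0.0, 0.001, -1.0]]
ft_force: [-0.9, -1.1, -1.8]
finger_gap: 9.3
```

```bash
python3 m.py
```

```text
t 9.88 pos [601.1  -1.2  69.3] yaw 122.99 knob~ 0.733 F [-0.9 -1.1 -1.8] M [-0.146  0.054  0.243] gap 9.3 q6 -44
```

Call:
send_rows --pt "0 0 0 0 0 0 0.04" --pt "0 0 0 0 0 0 0.04"

```text
time: 10.05
eef_pos: [601.1, -1.2, 69.3]
tool_rot: [[-0.476, 0.88, 0.001], [0.88, 0.476, -0.0], [-0.0, 0.001, -1.0]]
ft_force: [-1.2, -0.3, -2.1]
finger_gap: 9.5
```

```bash
python3 m.py
```

```text
t 10.05 pos [601.1  -1.2  69.3] yaw 118.41 knob~ 0.813 F [-1.2 -0.3 -2.1] M [-0.127  0.034  0.308] gap 9.5 q6 -39
```

Call:
send_rows --pt "0 0 0 0 0 0 0.04" --pt "0 0 0 0 0 0 0.04"

```text
time: 10.22
eef_pos: [601.2, -1.2, 69.3]
tool_rot: [[-0.404, 0.915, 0.001], [0.915, 0.404, -0.0], [-0.0, 0.001, -1.0]]
ft_force: [-0.4, 0.4, -0.9]
finger_gap: 9.1
```

```bash
python3 m.py
```

```text
t 10.22 pos [601.2  -1.2  69.3] yaw 113.82 knob~ 0.893 F [-0.4  0.4 -0.9] M [-0.12   0.029  0.218] gap 9.1 q6 -35
```

Call:
send_rows --pt "0 0 0 0 0 0 0.04" --pt "0 0 0 0 0 0 0.04"

```text
time: 10.38
eef_pos: [601.2, -1.2, 69.3]
tool_rot: [[-0.33, 0.944, 0.001], [0.944, 0.33, -0.0], [-0.0, 0.001, -1.0]]
ft_force: [0.7, -1.1, -1.8]
finger_gap: 8.9
```

```bash
python3 m.py
```

```text
t 10.38 pos [601.2  -1.2  69.3] yaw 109.24 knob~ 0.973 F [ 0.7 -1.1 -1.8] M [-0.141 -0.044  0.252] gap 8.9 q6 -30
```

Call:
send_rows --pt "0 0 0 0 0 0 0.04"

```text
time: 10.47
eef_pos: [601.3, -1.2, 69.3]
tool_rot: [[-0.291, 0.957, 0.001], [0.957, 0.291, -0.0], [-0.0, 0.001, -1.0]]
ft_force: [0.3, -1.3, -1.8]
finger_gap: 9.6
```

```bash
python3 m.py
```

```text
t 10.47 pos [601.3  -1.2  69.3] yaw 106.94 knob~ 1.013 F [ 0.3 -1.3 -1.8] M [-0.143 -0.087  0.289] gap 9.6 q6 -28
```

Call:
send_rows --pt "0 0 0 0 0 0 0.04"

```text
time: 10.55
eef_pos: [601.3, -1.1, 69.3]
tool_rot: [[-0.253, 0.967, 0.001], [0.967, 0.253, -0.0], [-0.0, 0.001, -1.0]]
ft_force: [-0.6, -0.7, -2.0]
finger_gap: 9.2
```

```bash
python3 m.py
```

```text
t 10.55 pos [601.3  -1.1  69.3] yaw 104.66 knob~ 1.053 F [-0.6 -0.7 -2. ] M [-0.134 -0.039  0.287] gap 9.2 q6 -25
```

Call:
send_rows --pt "0 0 0 0 0 0 0.04"

```text
time: 10.63
eef_pos: [601.3, -1.1, 69.3]
tool_rot: [[-0.214, 0.977, 0.001], [0.977, 0.214, -0.0], [-0.0, 0.001, -1.0]]
ft_force: [-0.7, 0.2, -2.0]
finger_gap: 9.0
```

```bash
python3 m.py
```

```text
t 10.63 pos [601.3  -1.1  69.3] yaw 102.36 knob~ 1.093 F [-0.7  0.2 -2. ] M [-0.129 -0.065  0.325] gap 9.0 q6 -23
```

Call:
send_rows --pt "0 0 0 0 0 0 0.04"

```text
time: 10.72
eef_pos: [601.4, -1.1, 69.3]
tool_rot: [[-0.175, 0.985, 0.001], [0.985, 0.175, -0.0], [-0.0, 0.001, -1.0]]
ft_force: [-0.6, -1.3, -1.8]
finger_gap: 8.9
```

```bash
python3 m.py
```

```text
t 10.72 pos [601.4  -1.1  69.3] yaw 100.07 knob~ 1.133 F [-0.6 -1.3 -1.8] M [-0.103 -0.057  0.216] gap 8.9 q6 -21
```

Call:
send_rows --pt "0 0 0 0 0 0 0.04"

```text
time: 10.8
eef_pos: [601.4, -1.1, 69.3]
tool_rot: [[-0.135, 0.991, 0.001], [0.991, 0.135, -0.0], [-0.0, 0.001, -1.0]]
ft_force: [-0.8, -1.9, -2.0]
finger_gap: 9.1
```

```bash
python3 m.py
```

```text
t 10.80 pos [601.4  -1.1  69.3] yaw 97.78 knob~ 1.173 F [-0.8 -1.9 -2. ] M [-0.122 -0.087  0.24 ] gap 9.1 q6 -19
```

Call:
send_rows --pt "0 0 0 0 0 0 0.04"

```text
time: 10.88
eef_pos: [601.4, -1.1, 69.3]
tool_rot: [[-0.096, 0.995, 0.001], [0.995, 0.096, -0.0], [-0.0, 0.001, -1.0]]
ft_force: [0.4, -0.7, -2.7]
finger_gap: 9.4
```

```bash
python3 m.py
```

```text
t 10.88 pos [601.4  -1.1  69.3] yaw 95.49 knob~ 1.213 F [ 0.4 -0.7 -2.7] M [-0.113 -0.037  0.289] gap 9.4 q6 -16
```

```bash
cat > n.py <<'E'
from h import *
import sys
M=[]
for i in range(10):
    im=vision.capture("wrist");s=sensors.sense()
    if i>1:M.append(s['moment'][2])
r=s['tool_rot'];y=np.degrees(np.arctan2(r[1,0],r[0,0]))
print('t %.2f knob~ %.3f Mz %.3f +- %.3f F %s'%(s['time'],np.radians(165-y),np.mean(M),np.std(M)/np.sqrt(8),s['ft_force'].round(1)))
if len(sys.argv)>1: cv2.imwrite('pics/%s.png'%sys.argv[1],cv2.resize(im[0:300],(800,469),interpolation=cv2.INTER_CUBIC)[:,:,::-1])
E
python3 n.py w5
```

```text
t 11.38 knob~ 1.213 Mz -0.009 +- 0.011 F [ 3.3  1.7 -3. ]
```

View pics/w5.png

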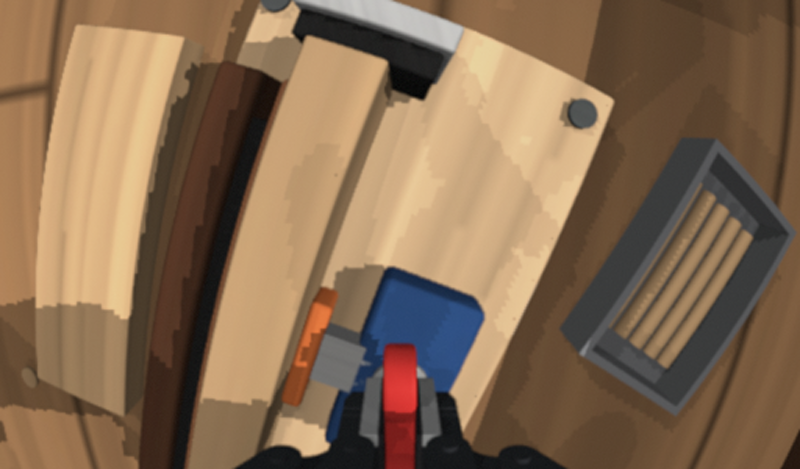

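Call:
send_rows --pt "0 0 0 0 0 0 0.04"

```text
time: 11.47
eef_pos: [601.4, -1.2, 69.3]
tool_rot: [[-0.056, 0.998, 0.001], [0.998, 0.056, 0.0], [0.0, 0.001, -1.0]]
ft_force: [1.6, 1.7, -2.1]
finger_gap: 9.3
```

```bash
python3 m.py; python3 n.py
```

```text
t 11.47 pos [601.4  -1.2  69.3] yaw 93.23 knob~ 1.253 F [ 1.6  1.7 -2.1] M [ 0.294 -0.4    0.264] gap 9.3 q6 -14
t 11.97 knob~ 1.253 Mz 0.013 +- 0.008 F [ 5.   3.8 -2.8]
```

Call:
send_rows --pt "0 0 0 0 0 0 0.03" --pt "0 0 0 0 0 0 0.03"

```text
time: 12.13
eef_pos: [601.4, -1.2, 69.3]
tool_rot: [[0.004, 1.0, 0.001], [1.0, -0.004, 0.0], [0.0, 0.001, -1.0]]
ft_force: [4.0, 4.0, -3.1]
finger_gap: 8.9
```

```bash
python3 m.py; python3 n.py
```

```text
t 12.13 pos [601.4  -1.2  69.3] yaw 89.76 knob~ 1.313 F [ 4.   4.  -3.1] M [ 0.701 -0.691  0.206] gap 8.9 q6 -11
t 12.63 knob~ 1.313 Mz 0.044 +- 0.006 F [ 3.3  4.3 -3.3]
```

The picture shows the orange pad (310,345) close to the stave, the jaw gap almost shut and the head against the buffer. I'll continue with averaged standstill readings.

Call:
send_rows --pt "0 0 0 0 0 0 0.03" --pt "0 0 0 0 0 0 0.03"

```text
time: 12.8
eef_pos: [601.5, -1.2, 69.3]
tool_rot: [[0.064, 0.998, 0.002], [0.998, -0.064, 0.0], [0.0, 0.002, -1.0]]
ft_force: [3.4, 4.2, -2.8]
finger_gap: 9.1
```

```bash
python3 m.py; python3 n.py
```

```text
t 12.80 pos [601.5  -1.2  69.3] yaw 86.33 knob~ 1.373 F [ 3.4  4.2 -2.8] M [ 0.637 -0.708  0.274] gap 9.1 q6 -7
t 13.30 knob~ 1.373 Mz 0.046 +- 0.007 F [ 3.5  2.8 -4.1]
```

Call:
send_rows --pt "0 0 0 0 0 0 0.03" --pt "0 0 0 0 0 0 0.03"

```text
time: 13.47
eef_pos: [601.5, -1.2, 69.3]
tool_rot: [[0.124, 0.992, 0.002], [0.992, -0.124, 0.0], [0.0, 0.002, -1.0]]
ft_force: [3.8, 4.3, -2.9]
finger_gap: 9.3
```

```bash
python3 m.py; python3 n.py
```

```text
t 13.47 pos [601.5  -1.2  69.3] yaw 82.89 knob~ 1.433 F [ 3.8  4.3 -2.9] M [ 0.668 -0.678  0.289] gap 9.3 q6 -4
t 13.97 knob~ 1.433 Mz 0.076 +- 0.008 F [ 4.   3.9 -2.1]
```

Call:
send_rows --pt "0 0 0 0 0 0 0.02"

```text
time: 14.05
eef_pos: [601.5, -1.3, 69.3]
tool_rot: [[0.143, 0.99, 0.002], [0.99, -0.143, 0.0], [0.0, 0.002, -1.0]]
ft_force: [3.6, 4.5, -3.6]
finger_gap: 9.0
```

```bash
python3 m.py
```

```text
t 14.05 pos [601.5  -1.3  69.3] yaw 81.80 knob~ 1.452 F [ 3.6  4.5 -3.6] M [ 0.673 -0.676  0.313] gap 9.0 q6 -3
```

Call:
send_rows --pt "0 0 0 0 0 0 0.02"

```text
time: 14.13
eef_pos: [601.6, -1.3, 69.3]
tool_rot: [[0.163, 0.987, 0.002], [0.987, -0.163, 0.0], [0.0, 0.002, -1.0]]
ft_force: [4.3, 3.0, -3.9]
finger_gap: 8.9
```

```bash
python3 m.py
```

```text
t 14.13 pos [601.6  -1.3  69.3] yaw 80.63 knob~ 1.473 F [ 4.3  3.  -3.9] M [ 0.684 -0.738  0.323] gap 8.9 q6 -1
```

Call:
send_rows --pt "0 0 0 0 0 0 0.02"

```text
time: 14.22
eef_pos: [601.6, -1.3, 69.4]
tool_rot: [[0.182, 0.983, 0.002], [0.983, -0.182, -0.0], [0.0, 0.002, -1.0]]
ft_force: [4.1, 2.9, -3.8]
finger_gap: 9.4
```

```bash
python3 m.py; python3 n.py w6
```

```text
t 14.22 pos [601.6  -1.3  69.4] yaw 79.49 knob~ 1.493 F [ 4.1  2.9 -3.8] M [ 0.579 -0.708  0.296] gap 9.4 q6 -0
t 14.72 knob~ 1.492 Mz 0.168 +- 0.008 F [ 4.1  3.9 -3.2]
```

View pics/w6.png

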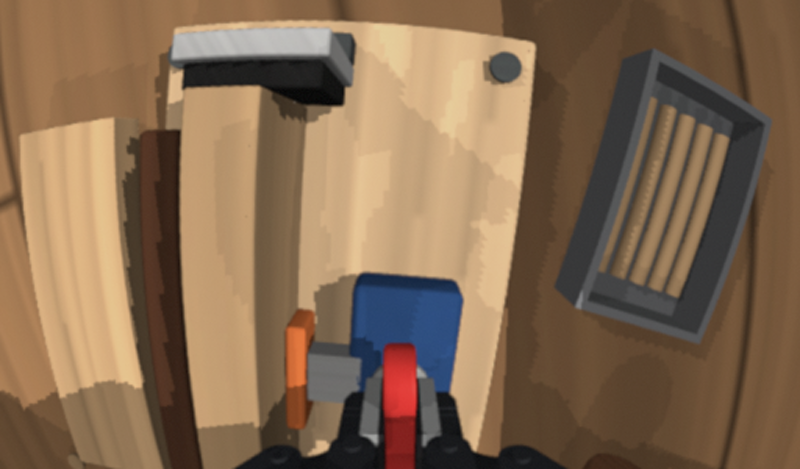

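Call:
send_rows --pt "0 0 0 0 0 0 0.02"

```text
time: 14.8
eef_pos: [601.6, -1.2, 69.3]
tool_rot: [[0.202, 0.979, 0.002], [0.979, -0.202, 0.0], [0.0, 0.002, -1.0]]
ft_force: [4.4, 3.9, -3.0]
finger_gap: 9.2
```

```bash
python3 m.py
```

```text
t 14.80 pos [601.6  -1.2  69.3] yaw 78.37 knob~ 1.512 F [ 4.4  3.9 -3. ] M [ 0.604 -0.78   0.305] gap 9.2 q6 1
```

Call:
send_rows --pt "0 0 0 0 0 0 0.02"

```text
time: 14.88
eef_pos: [601.6, -1.3, 69.4]
tool_rot: [[0.222, 0.975, 0.002], [0.975, -0.222, -0.0], [0.0, 0.002, -1.0]]
ft_force: [4.2, 3.4, -3.9]
finger_gap: 9.3
```

```bash
python3 m.py
```

```text
t 14.88 pos [601.6  -1.3  69.4] yaw 77.20 knob~ 1.532 F [ 4.2  3.4 -3.9] M [ 0.596 -0.739  0.26 ] gap 9.3 q6 2
```

Call:
send_rows --pt "0 0 0 0 0 0 0.02"

```text
time: 14.97
eef_pos: [601.6, -1.3, 69.3]
tool_rot: [[0.241, 0.971, 0.002], [0.971, -0.241, -0.0], [0.0, 0.002, -1.0]]
ft_force: [4.0, 3.6, -3.8]
finger_gap: 9.0
```

```bash
python3 m.py; python3 n.py
```

```text
t 14.97 pos [601.6  -1.3  69.3] yaw 76.06 knob~ 1.552 F [ 4.   3.6 -3.8] M [ 0.629 -0.803  0.329] gap 9.0 q6 3
t 15.47 knob~ 1.552 Mz 0.216 +- 0.010 F [ 4.2  3.9 -3.1]
```

Call:
send_rows --pt "0 0 0 0 0 0 0.02"

```text
time: 15.55
eef_pos: [601.6, -1.3, 69.3]
tool_rot: [[0.26, 0.966, 0.002], [0.966, -0.26, -0.0], [0.0, 0.002, -1.0]]
ft_force: [4.8, 3.7, -2.9]
finger_gap: 9.2
```

```bash
python3 m.py
```

```text
t 15.55 pos [601.6  -1.3  69.3] yaw 74.94 knob~ 1.572 F [ 4.8  3.7 -2.9] M [ 0.697 -0.76   0.298] gap 9.2 q6 4
```

Call:
send_rows --pt "0 0 0 0 0 0 0.02"

```text
time: 15.63
eef_pos: [601.6, -1.3, 69.3]
tool_rot: [[0.279, 0.96, 0.002], [0.96, -0.279, -0.0], [0.0, 0.002, -1.0]]
ft_force: [4.3, 3.0, -2.4]
finger_gap: 9.4
```

```bash
python3 m.py
```

```text
t 15.63 pos [601.6  -1.3  69.3] yaw 73.78 knob~ 1.592 F [ 4.3  3.  -2.4] M [ 0.658 -0.741  0.363] gap 9.4 q6 5
```

Call:
send_rows --pt "0 0 0 0 0 0 0.02"

```text
time: 15.72
eef_pos: [601.6, -1.3, 69.3]
tool_rot: [[0.299, 0.954, 0.002], [0.954, -0.299, -0.0], [0.0, 0.002, -1.0]]
ft_force: [4.2, 3.6, -2.5]
finger_gap: 9.3
```

```bash
python3 m.py; python3 n.py
```

```text
t 15.72 pos [601.6  -1.3  69.3] yaw 72.63 knob~ 1.612 F [ 4.2  3.6 -2.5] M [ 0.629 -0.754  0.386] gap 9.3 q6 7
t 16.22 knob~ 1.612 Mz 0.242 +- 0.013 F [ 4.3  3.5 -2.5]
```

Call:
send_rows --pt "0 0 0 0 0 0 0.02"

```text
time: 16.3
eef_pos: [601.7, -1.3, 69.3]
tool_rot: [[0.317, 0.948, 0.002], [0.948, -0.317, -0.0], [0.0, 0.002, -1.0]]
ft_force: [4.4, 4.4, -3.0]
finger_gap: 8.9
```

```bash
python3 m.py
```

```text
t 16.30 pos [601.7  -1.3  69.3] yaw 71.52 knob~ 1.632 F [ 4.4  4.4 -3. ] M [ 0.601 -0.754  0.375] gap 8.9 q6 8
```

Call:
send_rows --pt "0 0 0 0 0 0 0.02"

```text
time: 16.38
eef_pos: [601.7, -1.3, 69.3]
tool_rot: [[0.336, 0.942, 0.002], [0.942, -0.336, -0.0], [0.0, 0.002, -1.0]]
ft_force: [4.4, 3.5, -3.2]
finger_gap: 9.0
```

```bash
python3 m.py
```

```text
t 16.38 pos [601.7  -1.3  69.3] yaw 70.35 knob~ 1.652 F [ 4.4  3.5 -3.2] M [ 0.649 -0.751  0.363] gap 9.0 q6 9
```

Call:
send_rows --pt "0 0 0 0 0 0 0.02"

```text
time: 16.47
eef_pos: [601.7, -1.3, 69.3]
tool_rot: [[0.355, 0.935, 0.002], [0.935, -0.355, -0.0], [0.0, 0.002, -1.0]]
ft_force: [3.6, 3.9, -3.9]
finger_gap: 9.1
```

```bash
python3 m.py; python3 n.py
```

```text
t 16.47 pos [601.7  -1.3  69.3] yaw 69.20 knob~ 1.672 F [ 3.6  3.9 -3.9] M [ 0.58  -0.801  0.397] gap 9.1 q6 10
t 16.97 knob~ 1.672 Mz 0.275 +- 0.010 F [ 3.9  3.5 -3.8]
```

Assuming the given 0.5 N m/rad slope and a running torque of 0.26 N m, the four moving averages put the pinch at 1.37, 1.46, 1.41 and 1.42 rad, so about 1.41. The target is about 1.71, so I'll turn a final 0.04 and then release to a narrow opening.

Call:
send_rows --pt "0 0 0 0 0 0 0.02" --pt "0 0 0 0 0 0 0.02"

```text
time: 17.13
eef_pos: [601.7, -1.3, 69.3]
tool_rot: [[0.392, 0.92, 0.002], [0.92, -0.392, -0.0], [0.001, 0.002, -1.0]]
ft_force: [3.7, 4.6, -3.2]
finger_gap: 9.5
```

```bash
python3 m.py; python3 n.py
```

```text
t 17.13 pos [601.7  -1.3  69.3] yaw 66.92 knob~ 1.712 F [ 3.7  4.6 -3.2] M [ 0.641 -0.796  0.498] gap 9.5 q6 12
t 17.63 knob~ 1.712 Mz 0.302 +- 0.009 F [ 4.7  4.1 -3.4]
```

Call:
send_rows --pt "0.28 0 0 0 0 0 0" --pt "0.28 0 0 0 0 0 0" --pt "0.28 0 0 0 0 0 0" --pt "0.28 0 0 0 0 0 0"

```text
time: 17.97
eef_pos: [600.0, -1.9, 69.2]
tool_rot: [[0.393, 0.919, -0.002], [0.919, -0.393, -0.0], [-0.001, -0.001, -1.0]]
ft_force: [0.7, 0.7, -0.3]
finger_gap: 24.2
```

Call:
send_rows --pt "0.28 0 0 -0.5 0 0 0" --pt "0.28 0 0 -1.5 0 0 0" --pt "0.28 0 0 -2.5 0 0 0" --pt "0.28 0 0 -2.5 0 0 0" --pt "0.28 0 0 -2.0 0 0 0"

```text
time: 18.38
eef_pos: [600.9, -1.7, 161.1]
tool_rot: [[0.393, 0.919, 0.001], [0.919, -0.393, -0.0], [-0.0, 0.001, -1.0]]
ft_force: [-0.7, 0.1, 0.6]
finger_gap: 24.1
```

Call:
send_rows --pt "0.28 0 0 0 0 0 0" --pt "0.28 0 0 0 0 0 0" --pt "0.28 0 0 0 0 0 0"

```text
time: 18.63
eef_pos: [600.1, -1.5, 158.9]
tool_rot: [[0.393, 0.919, -0.001], [0.919, -0.393, 0.0], [-0.0, -0.001, -1.0]]
ft_force: [-0.5, -1.0, 0.3]
finger_gap: 24.1
```

```bash
python3 m.py; python3 - <<'E'
from h import *
c=vision.get_calibration("wrist");im=vision.capture("wrist")
m=cents(im)["red"]
ys,xs=np.nonzero(m);p=np.array([onz(c,x,y,77,True)[:2] for x,y in zip(xs,ys)])
r=cv2.minAreaRect(p.astype(np.float32));bx=cv2.boxPoints(r);e1,e2=bx[1]-bx[0],bx[2]-bx[1];L=e1 if np.linalg.norm(e1)>np.linalg.norm(e2) else e2
y=np.degrees(np.arctan2(L[1],L[0]));print(np.round(r[0],1),np.round(r[1],1),'knob rad',np.radians((-15-y)%180))
cv2.imwrite('pics/w7.png',cv2.resize(im,(800,600),interpolation=cv2.INTER_CUBIC)[:,:,::-1])
E
```

```text
t 18.63 pos [600.1  -1.5 158.9] yaw 66.85 knob~ 1.713 F [-0.5 -1.   0.3] M [ 0.057 -0.011  0.029] gap 24.1 q6 12
[602.    1.9] [52.3  7.6] knob rad 1.7063334
```

View pics/w7.png

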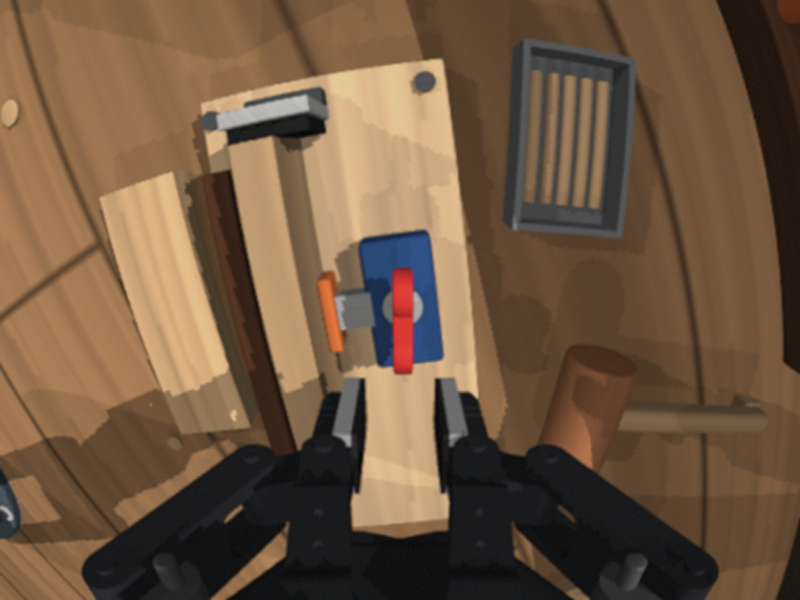

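The knob stayed at 1.706 rad by the image after release. The stave head is still on the buffer at (265,140), the pad is against the stave, and the gripper is clear. I'm handing in.

```bash
python3 -c "
from bench import workorder;print(workorder.close_job())"
```

```text
the job is handed in; nothing more can be done
None
```

I slid the stave home against the rubber end stop, clamped it, and let go. The job is handed in at about 19 s of the 72 s allowed.

- **Stave:** I pushed it about 57 mm with shut fingers and seated it with about 5 N. The last picture, after release, shows its head still against the buffer.
- **Clamping:** I turned the knob in one grasp, from 0.15 to 1.71 rad. The moving torque ran at about 0.26 N m and then rose, which puts the pinch at about 1.41 rad. That makes the final position about 0.3 rad beyond it. After release the image gave 1.706 rad, so the knob stayed where I left it.
- **Release:** The gripper is open and about 90 mm above the knob, with wrist forces back to about zero.

**Checks that were less clear:**
- Single torque readings scatter by about 0.035 N m, so the pinch angle is uncertain by about 0.03 rad or somewhat more.
- The last moving torque reading was 0.50 N m where about 0.41 was expected. The averaged standstill reading taken right after it (0.302 N m) followed the normal rise, so I treated it as noise.
- Standstill readings taken before about 1.45 rad used different step sizes, so they only roughly support the pinch estimate.
- I did not measure the pad's contact with the stave directly. It rests on the torque rise and on how it looks in the pictures.

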